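# Click the whisk into the mixing machine and tug-test it

### The arm

A 6-joint arm with a two-finger parallel gripper is mounted at the origin on a cart in front of the work surface, level with it; the furniture and walls round the work are solid. World frame = base frame: x ahead of the robot, y to its left, z up, the work surface at z = 0. Lengths are in mm, angles in degrees, forces in N, time in s.
With the tool pointing down it reaches from about 350 to 850 mm from the base axis. Payload 8.1 kg.
Tool frame: the origin (TCP) lies at the very end of the fingers, on their centre line; the grasp point (between the pads) lies grip_depth behind it (grip_depth is the distance from the TCP to the grasp point, in mm); z points along the fingers, y is the direction in which the jaws open and shut (so a half turn about z gives the same grasp; the last joint's range is limited). The gripper opens to 85 mm and grips with 20 to 120 N. Pads are 22 mm wide; open, the fingers measure 114 mm over their backs; the gripper's body (76 mm by 85 mm) begins 54 mm behind the grasp point. The pads swing forward as they close: fully open they stand 13 mm farther back than shut.
Start: joints at [-4.893, 7.471, 85.268, -0, 87.261, -4.893], TCP at [600.004, 0.022, 231.292] pointing down, gripper open.
Joint ranges: [-169.43, 169.43], [-51.17, 129.36], [1.28, 143.12], [-76.62, 256.62], [0, 156.53], [-152.29, 152.29]. Speed limits (degrees/s): [136.94, 136.94, 159.86, 180, 180, 180].

### API

Orientations are given as [roll, pitch, yaw] about the fixed x, y, z axes, in that order (R = Rz(yaw) Ry(pitch) Rx(roll)).
In Python, from bench import * gives the robot as it stands.
- The arm moves only by the tool step_arm, never from a script. Its argument "plan" is a list of rows, each an object of numbers: "grip": the finger opening in cm, from 0 to 8.54; "tx", "ty", "tz": the shift along the tool's x, y, z in cm; "ax", "ay", "az": the turn, a rotation vector about the tool's x, y, z in degrees. In form: [{"grip": .., "tx": .., "ty": .., "tz": .., "ax": .., "ay": .., "az": ..}, ...]. A call has 1 to 8 rows; each row shifts and turns the commanded pose from where the row before left it, along the tool's axes as they then stand; what a row does not reach is not made up. A row lasts 1/12 s, in which the tool goes at most 41.7 mm and 7.16 degrees, less where a joint would pass 70% of its speed; a pose out of reach is approached as far as the arm can. A call with a gripper value outside its range is refused whole. The fingers move at their own pace and stop on an object; "newtons" is the grip in N (left out, the last holds). Time passes only in rows, so rows that do not move let the fingers close. It gives the time, the measured TCP pose, the force and the opening at its end, in the units of the state.
- sense(): the state, without advancing time (a new reading comes with each control period).
- snapshot(name): name is "scene" or "side" or "wrist"; returns the picture (480x640x3 uint8, red, green, blue); there is no depth.
- camera_model(name): a dict with "intrinsics" (3x3 intrinsics, pixels), "pose" (4x4, takes a point from camera to world coordinates); the wrist camera has in their place "T_tool_cam" (4x4, takes a point from camera to tool coordinates, whose origin is the TCP and whose axes are the flange's). Camera axes: x right, y down, z forward; pixel columns grow to the right and rows downward; lengths in mm; the calibration is good to about 2 mm. The wrist camera is an equidistant fisheye: a pixel r from the principal point sees the ray r / f radians off the axis. A picture is of the moment at which its call begins: read the wrist's pose just before it. camera_model takes no time and is no camera call.
- hand_in(): hands the job in, once; it reports no verdict.
The state is a dict: "time": time; "joint_pos": joint angles; "qd": joint speeds; "joint_efforts": joint torques, N m; "tool_pos": TCP position; "tcp_rot": TCP orientation; "ft_force": force on the tool from outside, world axes, zero at the start; "wrist_torque": the same for the moment, N m; "finger_gap": finger opening in mm.
Only numpy, scipy, OpenCV 4.12 (cv2) and the standard library are available. Lean on these libraries where they do the work, as an engineer would, in place of code of your own. Each camera call takes 0.05 s, during which the arm holds its last target.

### The job

Take the wire whisk (not the dough hook) out of the wooden stand, put its shaft straight down into the coupling on top of the mixing machine and press until it snaps fully home, without ever pressing harder than about 25 N. Then check that it is locked: pull it straight up with about 12 N, certainly less than 18 N, hold that pull for about a second while it stays in, ease off and let go, leaving it locked and upright. Leave the dough hook in the stand and everything else where it is.

Things in the scene. Friction and masses are not known exactly. Their poses are not given: they have to be found in the camera images.
- whisk_grip (a point): centre of the whisk's grey square grip (24 x 24 x 34 mm, at the top of the whisk), on the shaft's axis, 111 mm above the shaft's tip; z up along the axis, x and y square to the grip's faces. The dough hook's grip is 80 mm away along the stand: take the two faces that look across the stand.
- whisk: the whisk, 128 mm tall, 280 to 460 g; origin at the shaft's tip, z up. Steel shaft 14 mm in diameter; grey flange 25 mm across, its underside 40 mm above the tip; cage of four thin wire bows 51 mm across from 45 to 91 mm; grip from 94 to 128 mm. In the stand the shaft is 28 mm deep in its hole with about 1 mm play all round.
- whisk_tip (a point): tip (lower end) of the whisk's shaft, on its axis; the lowest 10 mm taper from 14 to 6 mm, and a catch groove 3 mm deep lies 12.7 to 17.5 mm above the tip
- coupling_mouth (a point): centre of the top of the coupling, z up: a black ring 39 mm across, about 74 mm above the worktop, with an upright bore of 16.2 mm, 38 mm deep to a hard bottom, in the middle of a white machine (slab 150 x 160 x 24 mm, round hub 104 mm across and 64 mm high). Fully home the tip is 38 mm below this point, the flange 2 mm above the ring.
- coupling (a joint): vertical float of the coupling ring on its spring, m: 0 at rest, positive lifted, negative pressed down; 10 N per mm both ways (12 N of pull beyond the whisk's weight lifts it and the locked whisk 1.2 mm). Two spring balls in the bore, 23 mm below the mouth, resist the shaft with about 7 to 15 N, then snap into its groove; they then hold against roughly 20 N of pull.
- stand: wooden block 60 x 150 x 35 mm, fixed, with two upright holes 16 mm square 80 mm apart along its y; origin at the centre of its underside, z up
- dough_hook_grip (a point): centre of the grip of the dough hook, which must stay in the stand: same shaft, flange and grip as the whisk, but with one thick coiled bar instead of the wire cage; 111 mm above its tip
- tomato: a tomato, 62 mm across, origin at its underside; bystander
- spoon: a teaspoon lying flat, 132 mm long, origin at its middle; bystander
Not all that is in view belongs to the job. What is shaped like the whisk but yellow is not meant.

How it is judged (in metres and radians):
On the way, in this order (a step that is already met when the one before it is completed fails the run):
1. the whisk is snapped fully home in the coupling: tip at least 36.5 mm below the mouth and within 3 mm of its axis, upright (z of whisk_tip in the frame of coupling_mouth below -0.0365 m and horizontal distance between whisk_tip and coupling_mouth below 0.003 m and angle between whisk's own z axis and vertical below 0.08 rad), for 0.2 s.
2. the whisk, still fully home, is pulled up with 6 to 18 N beyond its weight for 0.8 s (coupling lifted 0.6 to 1.8 mm) (all of step 1 and value of joint coupling between 0.0006 and 0.0018 m), for 0.8 s.
At the end, for the whole second after the job is handed in: The whisk is let go, at rest and locked in the coupling: tip at least 36.5 mm below the mouth, within 3 mm of its axis, tilted less than 0.08 rad, the coupling back at rest (all of step 1 and value of joint coupling between -0.0012 and 0.0004 m and linear speed of whisk below 0.02 m/s); the robot touches nothing.
It fails at once if the coupling is pressed down with more than 30 N (value of joint coupling below -0.003 m).
It fails at once if the coupling is pulled up with more than 20 N (value of joint coupling above 0.002 m).
It fails at once if the dough hook is moved by more than 20 mm (distance of dough_hook_grip from where it was at the start of the episode above 0.02 m).
It fails at once if a bystander (tomato or teaspoon) is moved by more than 20 mm (distance of any of tomato, spoon from where it was at the start of the episode above 0.02 m).
It also fails if it takes over 51 s, if anything falls off the work surface, if the arm or the gripper's body presses on something with over 40 N, if the wrist force passes 120 N, or if a joint passes its speed limit or range.

## Working session

There is one attempt and no reset: what is moved stays moved. The work goes in short steps, Python scripts to look and compute and a tool call to move; the robot and the scene stay as the last step left them, time stands still between calls to the robot, and variables do not carry over. Pictures are saved under pics/ and viewed, and the job is handed in when it is done.

Besides the shell and the picture viewer there is one more tool, called after ">>>" as name([rows], argument=value, ...), one row to a line, values as JSON. step_arm: Moves the arm, as the interface text tells. Its arguments: {"type":"object","properties":{"plan":{"type":"array","items":{"type":"object","properties":{"grip":{"type":"number"},"tx":{"type":"number"},"ty":{"type":"number"},"tz":{"type":"number"},"ax":{"type":"number"},"ay":{"type":"number"},"az":{"type":"number"}}}},"newtons":{"type":"number"}},"required":["plan"]}

```bash
ls; mkdir -p pics
python3 - <<'E'
from bench import *
import cv2,json
s=sense();print(s)
for n in ["scene","side","wrist"]:
    cv2.imwrite(f"pics/{n}0.png",snapshot(n)[:,:,::-1])
    c=camera_model(n);print(n,{k:(v.tolist() if hasattr(v,'tolist') else v) for k,v in c.items()})
E
```

```text
pics
{'time': 0.0, 'joint_pos': array([-4.89250867e+00,  7.51445314e+00,  8.53322343e+01, -5.09589762e-04,
        8.72595028e+01, -4.89419494e+00]), 'qd': array([-0.1706222 ,  0.02096904,  0.02353475, -0.09805201,  0.03268077,
        0.00043264]), 'joint_efforts': array([-1.90700346e-03, -5.69404185e+01, -5.00557995e+01, -2.19391650e-04,
        1.44415747e-02,  7.24149572e-05]), 'tool_pos': array([5.99441532e+02, 7.26626399e-02, 2.30222922e+02]), 'tcp_rot': array([-1.79894153e+02, -8.55261632e-03,  9.00017032e+01]), 'ft_force': array([-0.23628096,  0.02181747,  0.17884344]), 'wrist_torque': array([ 0.00360656, -0.0071314 , -0.02070899]), 'finger_gap': 84.96881985635397}
scene {'intrinsics': [[463.606628002095, 0.0, 316.3512149243579], [0.0, 463.606628002095, 238.68599570420105], [0.0, 0.0, 1.0]], 'pose': [[0.7520916999467666, -0.4848424661512549, 0.44641444632488353, 212.88304200487602], [-0.6589316725400182, -0.5664633115103253, 0.49490238192634567, -616.7217888868018], [0.012927714213942244, -0.6663685914935709, -0.7455104120507489, 724.82568119004], [0.0, 0.0, 0.0, 1.0]]}
side {'intrinsics': [[456.74224035776797, 0.0, 308.97940287698736], [0.0, 456.74224035776797, 243.7320652488674], [0.0, 0.0, 1.0]], 'pose': [[-0.9619935350939754, -0.09408685018545583, 0.2563515224444273, 349.2893678809823], [-0.2730375929795021, 0.31646219674784515, -0.9084614195712925, 640.4782228243487], [0.004348707550052684, -0.943927615154736, -0.3301238344787246, 417.69732316907493], [0.0, 0.0, 0.0, 1.0]]}
wrist {'intrinsics': [[371.64829954431775, 0.0, 317.44092477206675], [0.0, 371.64829954431775, 237.1116667937409], [0.0, 0.0, 1.0]], 'T_tool_cam': [[0.00038766198078201184, -0.9614736492568355, -0.2748968379282154, 69.37745641948744], [0.9999998652451907, 0.0004676469650460804, -0.0002254238570769729, -0.5084135414115121], [0.00034529377045126793, -0.2748967134962857, 0.9614737009825866, -142.7661582779091], [0.0, 0.0, 0.0, 1.0]]}
```

View pics/scene0.png

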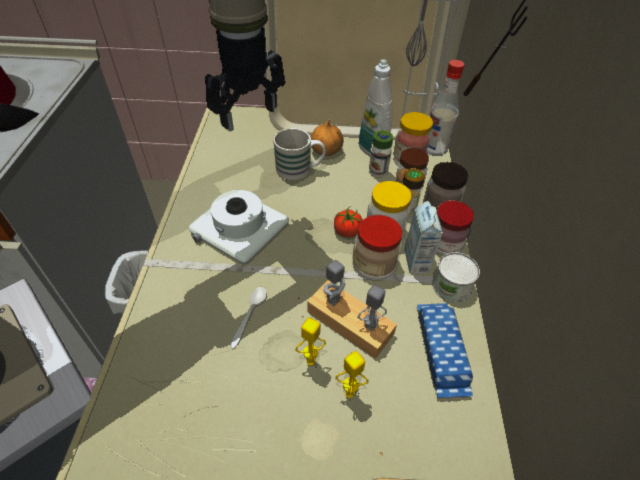

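View pics/side0.png

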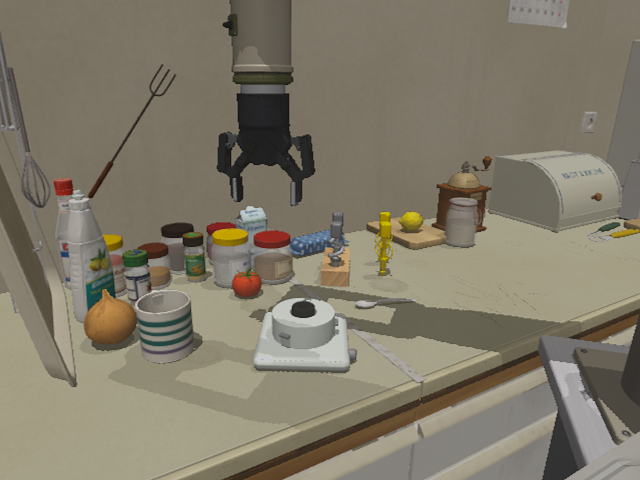

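View pics/wrist0.png

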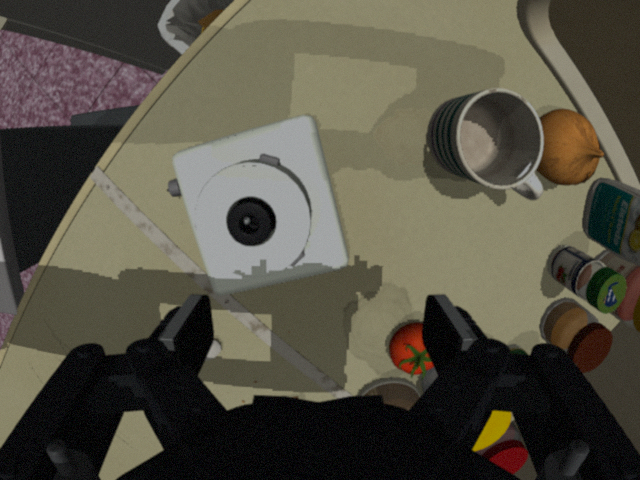

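```bash
python3 -c "
import bench;print([ (k,v) for k,v in vars(bench).items() if not k.startswith('__')])"
```

```text
[('snapshot', <function make.<locals>.drawn_camera at 0x7f2d6def8180>), ('camera_model', <function make.<locals>.<lambda> at 0x7f2d6def8720>), ('hand_in', <function connect.<locals>.done at 0x7f2d6de6b7e0>), ('sense', <function make.<locals>.<lambda> at 0x7f2d6def8680>), ('PlanningError', <class 'bench.PlanningError'>), ('grip_depth', 18.700000000000003)]
```

Run:
```python
import cv2
a=cv2.imread('pics/scene0.png')[250:360,290:410];b=cv2.imread('pics/side0.png')[200:300,300:400]
a=cv2.resize(a,(436,400),interpolation=3);b=cv2.resize(b,(360,400)[::1],interpolation=3)
cv2.imwrite('pics/crop0.png',cv2.hconcat([a,b]))
```

```text
(no output)
```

View pics/crop0.png

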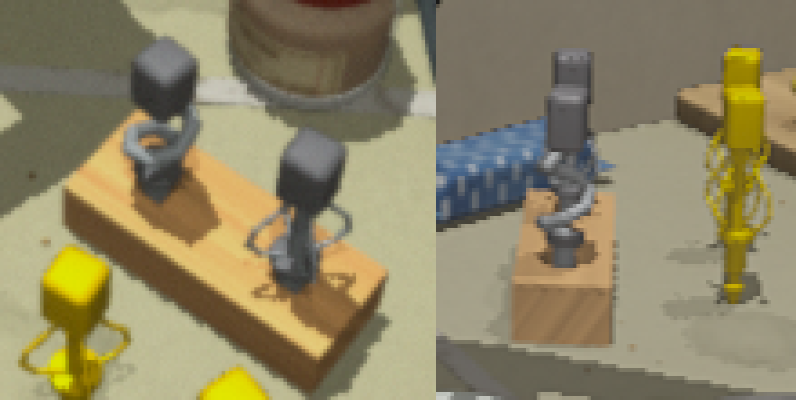

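```bash
cat > h.py <<'E'
import numpy as np,cv2
from bench import *
from scipy.spatial.transform import Rotation as R
def ray(n,uv,s=None):
    c=camera_model(n);K=np.array(c['intrinsics']);x=(uv[0]-K[0,2])/K[0,0];y=(uv[1]-K[1,2])/K[1,1]
    if n=='wrist':
        T=toolT(s)@np.array(c['T_tool_cam']);r=np.hypot(x,y);d=np.array([x/r*np.sin(r),y/r*np.sin(r),np.cos(r)]) if r>0 else np.array([0,0,1.])
    else: T=np.array(c['pose']);d=np.array([x,y,1])
    return T[:3,3],T[:3,:3]@d
def toolT(s):
    T=np.eye(4);T[:3,:3]=R.from_euler('xyz',s['tcp_rot'],degrees=True).as_matrix();T[:3,3]=s['tool_pos'];return T
def onz(n,uv,z,s=None):
    o,d=ray(n,uv,s);return o+d*(z-o[2])/d[2]
def tri(*rs):
    A=0;b=0
    for o,d in rs:
        d=d/np.linalg.norm(d);P=np.eye(3)-np.outer(d,d);A=A+P;b=b+P@o
    return np.linalg.solve(A,b)
E
python3 - <<'E'
from h import *
np.set_printoptions(precision=1,suppress=True)
print('whisk',onz('scene',(375.5,297),118),tri(ray('scene',(375.5,297)),ray('side',(337.5,217))))
print('hook',onz('scene',(335,271),118),tri(ray('scene',(335,271)),ray('side',(337,230))))
print('yellow',onz('scene',(311,330),111),onz('scene',(354,363),111))
# stand top corners scene crop
for p in [(64,188),(320,350),(388,272),(132,110)]:
    print('stand',onz('scene',(290+p[0]*120/436,250+p[1]*110/400),35))
for p in [(512,282),(612,282)]: print('standside',onz('side',(300+(p[0]-436)/3.6,200+p[1]/4),35))
g={'tool_pos':np.array([600.004,.022,231.292]),'tcp_rot':[180,0,90]}
s=sense()
print('mouth',onz('scene',(237,205),74),onz('side',(303.5,309.5),74),onz('wrist',(251,221),74,s))
im=snapshot('wrist');g=cv2.cvtColor(im,cv2.COLOR_RGB2GRAY)
roi=(g<70).astype(np.uint8)[180:260,200:300]
cs,_=cv2.findContours(roi,0,1)
for c in cs:
    if cv2.contourArea(c)>200:print(cv2.minEnclosingCircle(c),cv2.fitEllipse(c),cv2.contourArea(c))
# tomato, spoon
print('tomato',onz('scene',(349,222),31),'spoon',onz('scene',(249,317),3))
cv2.imwrite('pics/w1.png',cv2.resize(im[150:300,150:370,::-1],(792,540),interpolation=3))
E
```

```text
whisk [ 565.8 -367.8  118. ] [ 564.2 -369.6  123.3]
hook [ 552.5 -287.9  118. ] [ 549.9 -288.9  118.9]
yellow [ 452.4 -343.1  111. ] [ 463.9 -424.2  111. ]
stand [ 515.1 -261.8   35. ]
stand [ 546.2 -405.    35. ]
stand [ 600.2 -397.6   35. ]
stand [ 572.1 -248.3   35. ]
standside [ 573.  -250.6   35. ]
standside [ 515.  -267.7   35. ]
mouth [541.3 -12.9  74. ] [536.8   6.6  74. ] [543.2  -2.1  74. ]
((50.855770111083984, 40.69230651855469), 24.525596618652344) ((50.727012634277344, 40.96228790283203), (47.178077697753906, 48.28215026855469), 130.9811553955078) 1787.0
tomato [ 710.5 -165.3   31. ] spoon [ 427.1 -201.3    3. ]
```

View pics/w1.png

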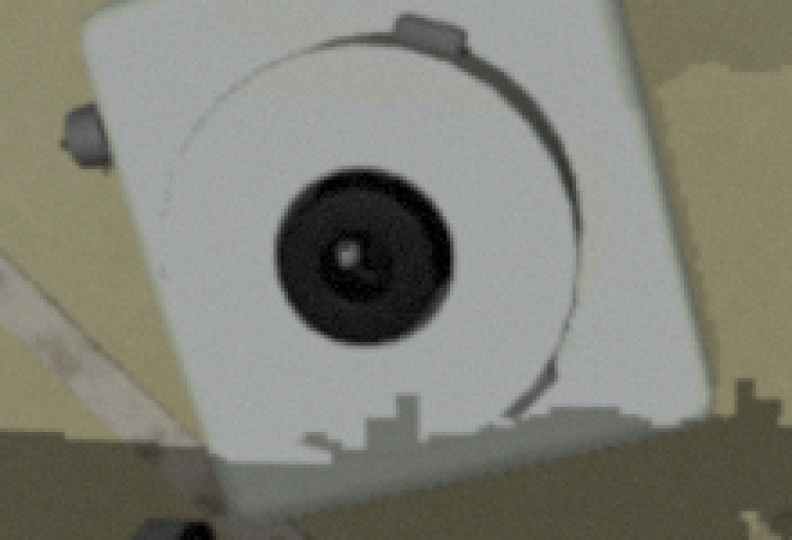

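The scene view has four candidates. The grey tool at (335,271) has a thick coil, so it's the dough hook. The grey one at (375,297) has thin bows, so it's **the whisk**. The two yellow ones at (311,330) and (354,363) are decoys. The enlarged crop confirms this. The mixer coupling shows as a black ring at wrist (251,221). I'll move above the whisk now.

>>> step_arm([
  {"tx":-4,"ty":-0.4},
  {"tx":-4,"ty":-0.4},
  {"tx":-4,"ty":-0.4},
  {"tx":-4,"ty":-0.4},
  {"tx":-4,"ty":-0.4},
  {"tx":-4,"ty":-0.4},
  {"tx":-4,"ty":-0.4},
  {"tx":-4,"ty":-0.4},
])

```text
invalid input
```

>>> step_arm([
  {"tx":-3.6},
  {"ty":-0.2,"az":-5.7},
  {"az":-5.7},
  {},
  {},
  {},
])

```text
invalid input
```

Run:
```python
from h import *
s=sense();print(s['time'],s['tool_pos'],s['tcp_rot'])
cv2.imwrite("pics/wrist2.png",snapshot("wrist")[:,:,::-1])
```

```text
0.2 [5.99670862e+02 4.41974858e-02 2.30651828e+02] [-1.79935234e+02 -6.50826014e-03  8.99991361e+01]
```

View pics/wrist2.png

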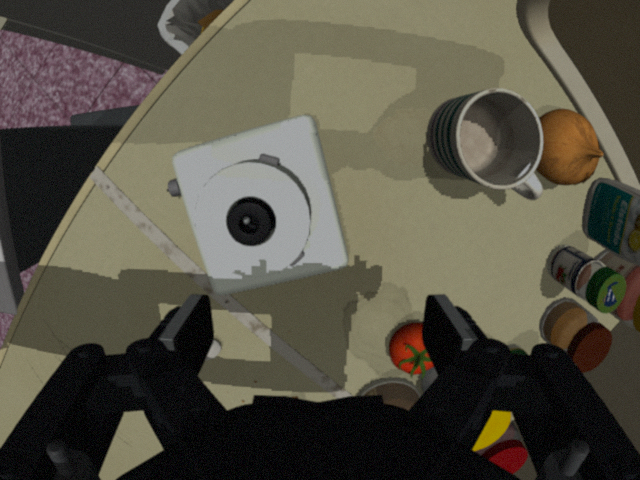

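All keys have to be present in each row, so I'll send full rows.

>>> step_arm([
  {"grip":8.5,"tx":-4,"ty":-0.4,"tz":0,"ax":0,"ay":0,"az":0},
  {"grip":8.5,"tx":-4,"ty":-0.4,"tz":0,"ax":0,"ay":0,"az":0},
  {"grip":8.5,"tx":-4,"ty":-0.4,"tz":0,"ax":0,"ay":0,"az":0},
  {"grip":8.5,"tx":-4,"ty":-0.4,"tz":0,"ax":0,"ay":0,"az":0},
  {"grip":8.5,"tx":-4,"ty":-0.4,"tz":0,"ax":0,"ay":0,"az":0},
  {"grip":8.5,"tx":-4,"ty":-0.4,"tz":0,"ax":0,"ay":0,"az":0},
  {"grip":8.5,"tx":-4,"ty":-0.4,"tz":0,"ax":0,"ay":0,"az":0},
  {"grip":8.5,"tx":-4,"ty":-0.4,"tz":0,"ax":0,"ay":0,"az":0},
], newtons=60)

```text
time: 0.92
tool_pos: [567.4, -321.9, 231.2]
tcp_rot: [-180.0, -0.0, 90.0]
ft_force: [0.8, -0.3, 0.2]
finger_gap: 85.0
```

>>> step_arm([
  {"grip":8.5,"tx":-3.6,"ty":-0.2,"tz":0,"ax":0,"ay":0,"az":0},
  {"grip":8.5,"tx":0,"ty":0,"tz":0,"ax":0,"ay":0,"az":-5.7},
  {"grip":8.5,"tx":0,"ty":0,"tz":0,"ax":0,"ay":0,"az":-5.7},
  {"grip":8.5,"tx":0,"ty":0,"tz":0,"ax":0,"ay":0,"az":0},
  {"grip":8.5,"tx":0,"ty":0,"tz":0,"ax":0,"ay":0,"az":0},
])

```text
time: 1.33
tool_pos: [565.9, -356.0, 231.0]
tcp_rot: [-180.0, -0.0, 101.2]
ft_force: [-0.5, -0.2, -0.1]
finger_gap: 84.8
```

Run:
```python
from h import *
s=sense();print(s['time'],s['tool_pos'],s['tcp_rot'])
cv2.imwrite("pics/wrist3.png",snapshot("wrist")[:,:,::-1])
```

```text
1.3333 [ 565.88426427 -355.96089189  230.950396  ] [-1.79982712e+02 -2.78929269e-02  1.01217600e+02]
```

View pics/wrist3.png

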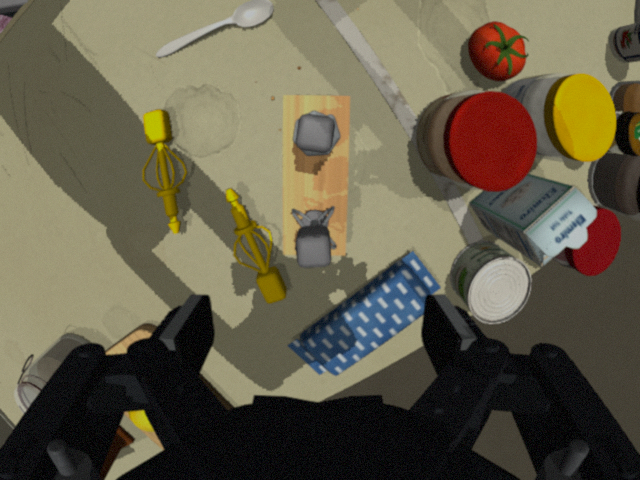

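Run:
```python
from h import *
np.set_printoptions(precision=1,suppress=True)
im=cv2.imread('pics/wrist3.png')
s={'tool_pos':np.array([565.9,-356,231]),'tcp_rot':[180,0,101.22]}
c=cv2.resize(im[90:280,260:380],(500,792),interpolation=3)[:, :];c=cv2.resize(c,(378,598));cv2.imwrite('pics/c3.png',cv2.resize(im[190:280,265:365],(660,594),interpolation=3))
for p in [(282.5,95),(351,95)]+[(348.5,258),(283,258)]: print('stand',onz('wrist',p,35,s))
```

```text
stand [ 514. -259.   35.]
stand [ 574.3 -247.1   35. ]
stand [ 604.1 -397.7   35. ]
stand [ 542.  -410.1   35. ]
```

View pics/c3.png

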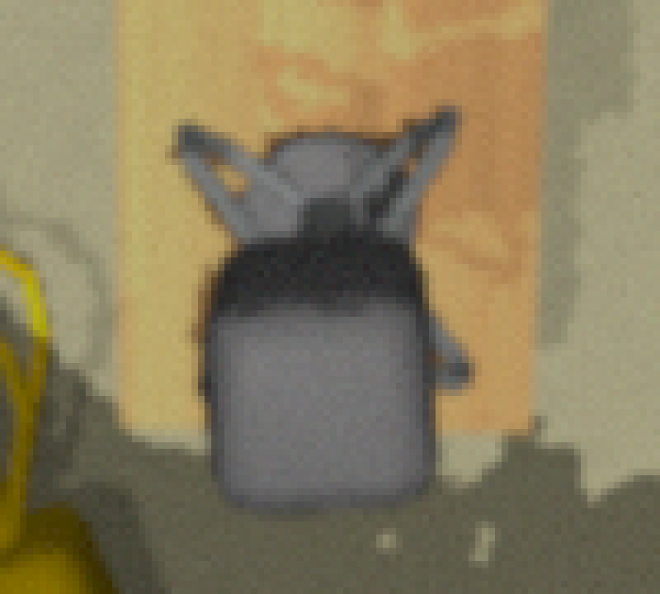

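Run:
```python
from h import *
np.set_printoptions(precision=1,suppress=True)
s={'tool_pos':np.array([565.9,-356,231]),'tcp_rot':[180,0,101.22]}
print(onz('wrist',(314.1,251.4),135,s))
ps=[onz('wrist',p,135,s) for p in [(298,236.2),(330.5,236.2),(331,266),(297.8,266)]]
print(np.array(ps),[np.linalg.norm(ps[i]-ps[i-1]) for i in range(4)])
```

```text
[ 564.8 -365.2  135. ]
[[ 552.2 -356.8  135. ]
 [ 573.5 -352.6  135. ]
 [ 578.2 -373.3  135. ]
 [ 555.9 -377.7  135. ]] [np.float64(21.233373772867264), np.float64(21.716345902057572), np.float64(21.22405581964706), np.float64(22.751813240988685)]
```

>>> step_arm([
  {"grip":8.5,"tx":-1.05,"ty":-0.27,"tz":1,"ax":0,"ay":0,"az":0},
  {"grip":8.5,"tx":0,"ty":0,"tz":3,"ax":0,"ay":0,"az":0},
  {"grip":8.5,"tx":0,"ty":0,"tz":3,"ax":0,"ay":0,"az":0},
  {"grip":8.5,"tx":0,"ty":0,"tz":3,"ax":0,"ay":0,"az":0},
  {"grip":8.5,"tx":0,"ty":0,"tz":2,"ax":0,"ay":0,"az":0},
  {"grip":8.5,"tx":0,"ty":0,"tz":1.2,"ax":0,"ay":0,"az":0},
  {"grip":8.5,"tx":0,"ty":0,"tz":0,"ax":0,"ay":0,"az":0},
])

```text
time: 1.97
tool_pos: [563.4, -365.3, 94.7]
tcp_rot: [-179.8, -0.3, 101.4]
ft_force: [0.4, 0.6, -0.5]
finger_gap: 85.2
```

Run:
```python
from h import *
s=sense();print(s['time'],s['tool_pos'],s['tcp_rot'],s['ft_force'])
cv2.imwrite("pics/wrist4.png",snapshot("wrist")[:,:,::-1])
```

```text
1.9667 [ 563.37978327 -365.30914924   94.74085635] [-179.75169567   -0.27500654  101.35207676] [ 0.43807065  0.57400981 -0.53412865]
```

View pics/wrist4.png

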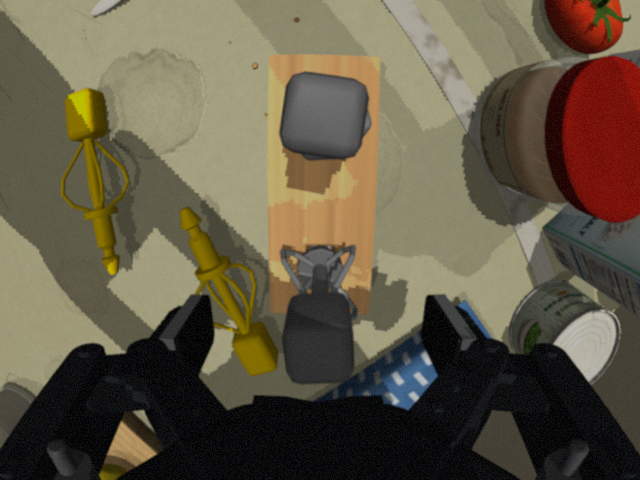

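The fingers straddle the whisk grip: it sits at column 319 and the jaw midline is at about 319. The hook is clear at (325,115), so I'm closing.

>>> step_arm([
  {"grip":4,"tx":0,"ty":0,"tz":0,"ax":0,"ay":0,"az":0},
  {"grip":4,"tx":0,"ty":0,"tz":0,"ax":0,"ay":0,"az":0},
  {"grip":2,"tx":0,"ty":0,"tz":0,"ax":0,"ay":0,"az":0},
  {"grip":2,"tx":0,"ty":0,"tz":0,"ax":0,"ay":0,"az":0},
  {"grip":2,"tx":0,"ty":0,"tz":0,"ax":0,"ay":0,"az":0},
  {"grip":1.5,"tx":0,"ty":0,"tz":0,"ax":0,"ay":0,"az":0},
  {"grip":1.5,"tx":0,"ty":0,"tz":0,"ax":0,"ay":0,"az":0},
  {"grip":1.5,"tx":0,"ty":0,"tz":0,"ax":0,"ay":0,"az":0},
], newtons=80)

```text
time: 2.68
tool_pos: [565.8, -367.3, 100.5]
tcp_rot: [180.0, 0.1, 101.4]
ft_force: [-1.1, 0.6, 5.9]
finger_gap: 23.2
```

Run:
```python
from h import *
s=sense();print(s['time'],s['tool_pos'],s['tcp_rot'],s['ft_force'],s['wrist_torque'],s['finger_gap'])
a=snapshot("wrist")[:,:,::-1];b=snapshot("side")[180:300,280:400,::-1]
cv2.imwrite("pics/wrist5.png",cv2.hconcat([cv2.resize(a,(500,375)),cv2.resize(b,(300,375))]))
```

```text
2.6833 [ 565.76623634 -367.3055355   100.5417099 ] [1.79955575e+02 7.41057062e-02 1.01395096e+02] [-1.14029153  0.56396064  5.85327234] [0.03926046 0.46940085 0.00600054] 23.16185864540807
```

View pics/wrist5.png

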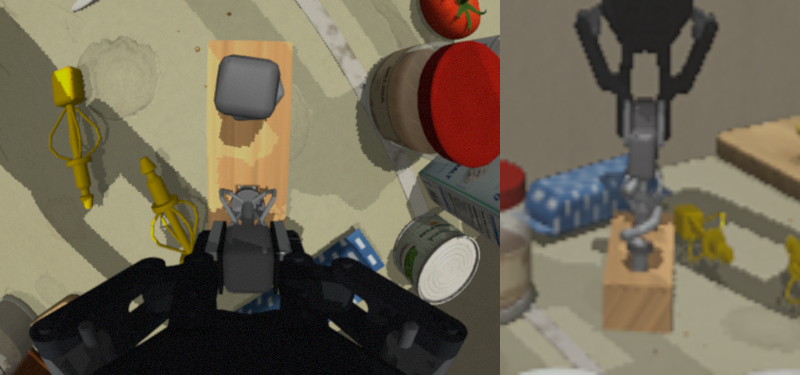

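>>> step_arm([
  {"grip":1.5,"tx":0,"ty":0,"tz":-0.5,"ax":0,"ay":0,"az":0},
  {"grip":1.5,"tx":0,"ty":0,"tz":-1,"ax":0,"ay":0,"az":0},
  {"grip":1.5,"tx":0,"ty":0,"tz":-2,"ax":0,"ay":0,"az":0},
  {"grip":1.5,"tx":0,"ty":0,"tz":-2.5,"ax":0,"ay":0,"az":0},
  {"grip":1.5,"tx":0,"ty":0,"tz":-3,"ax":0,"ay":0,"az":0},
  {"grip":1.5,"tx":0,"ty":0,"tz":-2,"ax":0,"ay":0,"az":0},
  {"grip":1.5,"tx":0,"ty":0,"tz":0,"ax":0,"ay":0,"az":0},
])

```text
time: 3.37
tool_pos: [567.7, -368.4, 216.5]
tcp_rot: [179.6, 0.4, 101.4]
ft_force: [1.0, -0.1, -1.7]
finger_gap: 23.0
```

Run:
```python
from h import *
s=sense();print(s['time'],s['tool_pos'],s['tcp_rot'],s['ft_force'],s['wrist_torque'],s['finger_gap'])
a=snapshot("scene")[:,:,::-1];b=snapshot("side")[:,:,::-1]
cv2.imwrite("pics/s6.png",a);cv2.imwrite("pics/d6.png",b)
cv2.imwrite("pics/c6.png",cv2.hconcat([cv2.resize(a[200:350,290:440],(400,400)),cv2.resize(b[130:280,270:420],(400,400))]))
```

```text
3.3667 [ 567.71377778 -368.37666641  216.50885588] [179.63853844   0.39953194 101.40384766] [ 0.97074374 -0.11234773 -1.67136626] [-0.00293114 -0.04784174 -0.00088594] 22.989783793107055
```

View pics/c6.png

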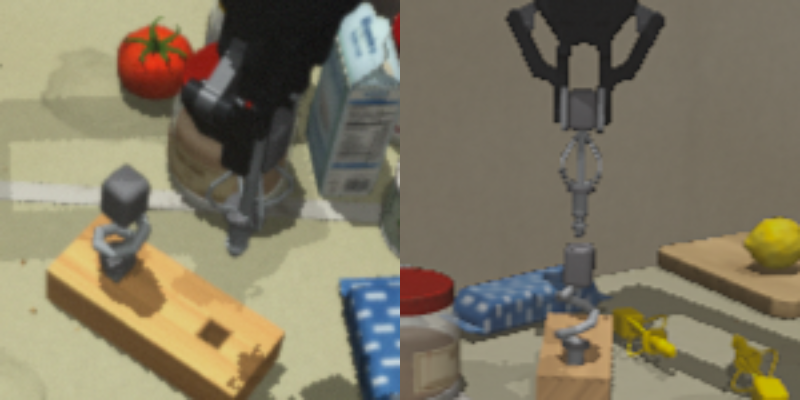

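>>> step_arm([
  {"grip":1.5,"tx":0,"ty":0,"tz":-3,"ax":0,"ay":0,"az":0},
  {"grip":1.5,"tx":0,"ty":0,"tz":-2.5,"ax":0,"ay":0,"az":0},
  {"grip":1.5,"tx":2.5,"ty":0.35,"tz":0,"ax":0,"ay":0,"az":0},
  {"grip":1.5,"tx":3.5,"ty":0.5,"tz":0,"ax":0,"ay":0,"az":0},
  {"grip":1.5,"tx":3.5,"ty":0.5,"tz":0,"ax":0,"ay":0,"az":0},
  {"grip":1.5,"tx":3.5,"ty":0.5,"tz":0,"ax":0,"ay":0,"az":0},
  {"grip":1.5,"tx":3.5,"ty":0.5,"tz":0,"ax":0,"ay":0,"az":0},
  {"grip":1.5,"tx":3.5,"ty":0.5,"tz":0,"ax":0,"ay":0,"az":0},
])

```text
time: 4.13
tool_pos: [552.3, -163.1, 261.3]
tcp_rot: [-179.8, -0.1, 101.4]
ft_force: [0.2, 0.1, -2.8]
finger_gap: 22.9
```

>>> step_arm([
  {"grip":1.5,"tx":3.5,"ty":0.5,"tz":0,"ax":0,"ay":0,"az":0},
  {"grip":1.5,"tx":3.5,"ty":0.5,"tz":0,"ax":0,"ay":0,"az":0},
  {"grip":1.5,"tx":3.5,"ty":0.5,"tz":0,"ax":0,"ay":0,"az":0},
  {"grip":1.5,"tx":3,"ty":0.4,"tz":2,"ax":0,"ay":0,"az":0},
  {"grip":1.5,"tx":2.1,"ty":0.22,"tz":2,"ax":0,"ay":0,"az":0},
  {"grip":1.5,"tx":0,"ty":0,"tz":1,"ax":0,"ay":0,"az":0},
  {"grip":1.5,"tx":0,"ty":0,"tz":0,"ax":0,"ay":0,"az":0},
  {"grip":1.5,"tx":0,"ty":0,"tz":0,"ax":0,"ay":0,"az":0},
])

```text
time: 4.8
tool_pos: [542.5, -8.2, 212.1]
tcp_rot: [-179.8, -0.0, 101.4]
ft_force: [-0.3, 0.3, -2.4]
finger_gap: 23.0
```

Run:
```python
from h import *
s=sense();print(s['time'],s['tool_pos'],s['tcp_rot'],s['ft_force'],s['wrist_torque'],s['finger_gap'])
w=snapshot("wrist")[:,:,::-1];a=snapshot("scene")[:,:,::-1];b=snapshot("side")[:,:,::-1]
cv2.imwrite("pics/s7.png",a);cv2.imwrite("pics/d7.png",b);cv2.imwrite("pics/w7.png",w)
cv2.imwrite("pics/c7.png",cv2.hconcat([cv2.resize(a[100:260,170:330],(400,400),interpolation=3),cv2.resize(b[220:380,225:385],(400,400),interpolation=3)]))
```

```text
4.8 [542.46647434  -8.17611204 212.12582077] [-1.79763633e+02 -4.87680610e-02  1.01420721e+02] [-0.30028795  0.27055462 -2.3563769 ] [-0.00327429  0.01511534  0.0099154 ] 22.95037144391127
```

View pics/c7.png

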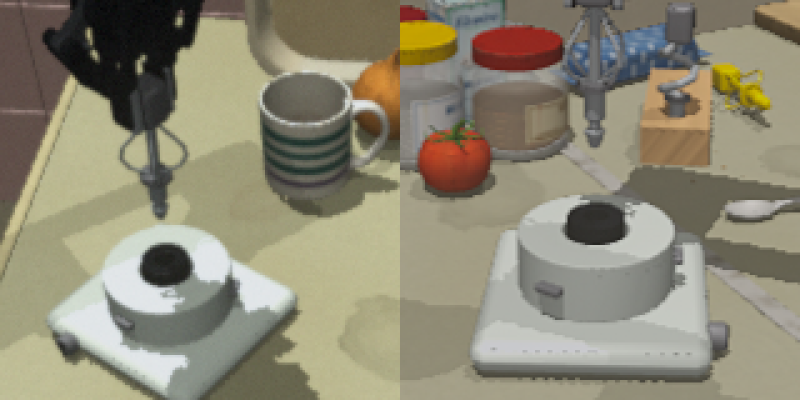

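View pics/w7.png

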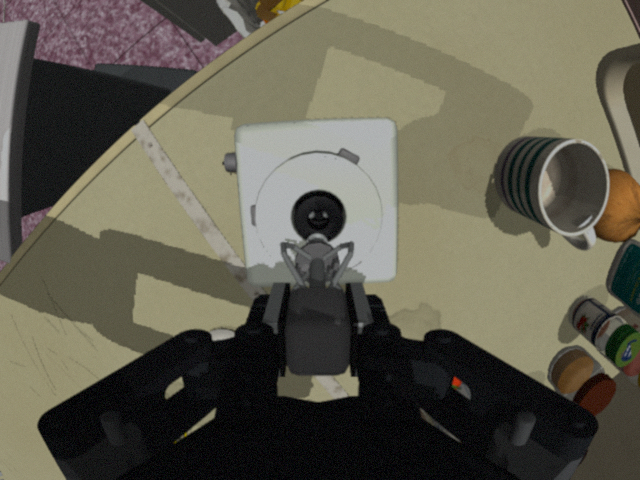

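Run:
```python
from h import *
np.set_printoptions(precision=1,suppress=True)
a=cv2.imread('pics/s7.png')[165:225,205:265];b=cv2.imread('pics/d7.png')[255:325,270:340];w=cv2.imread('pics/w7.png')[180:260,280:360]
cv2.imwrite('pics/z7.png',cv2.hconcat([cv2.resize(x,(266*1,266*1),interpolation=3) for x in (a,b,w)]))
s={'tool_pos':np.array([542.5,-8.2,212.1]),'tcp_rot':[-179.76,-.05,101.42]}
print(tri(ray('scene',(234,186.5)),ray('side',(303,278.5))))
print(onz('wrist',(319,215),74,s))
g=cv2.cvtColor(w,cv2.COLOR_BGR2GRAY);print(g[20:50:3,5:70:5])
```

```text
[542.7 -10.1 120.8]
[541.1  -1.2  74. ]
[[178 176 160  12  22  33  38  32  37  26   1 102 172]
 [178 175  70   2  33  36  29  29  29  30  20  17 177]
 [178 174  25  34  38  31  30  28  25  18  22   6 164]
 [177 170  24  34  34  28  21  10  24  20  24   9 136]
 [175 156  26  33  30  41  14  16  54  20  19  12 107]
 [179 148  25  33  26 114  36  23 104  17  19  21  81]
 [174 141  27  33  26  56   6  27  26  19  24  21  85]
 [180 162  26  28  23  15  27  23  21  21  21  18 105]
 [178 178  26  32  28   8  17  12   0  28  22  24 146]
 [176 177  41  35  35  21   4  12  12  29  14  16 172]]
```

View pics/z7.png

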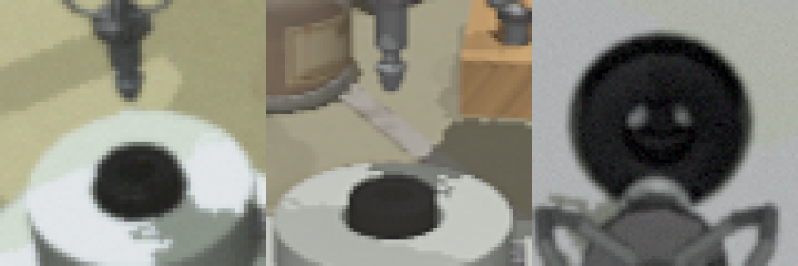

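Run:
```python
from h import *
np.set_printoptions(precision=1,suppress=True)
print(tri(ray('scene',(236.5,204.5)),ray('side',(303.2,306.6))),onz('scene',(236.5,204.5),74),onz('side',(303.2,306.6),74))
# refined dark masks
for n,f,(y0,y1,x0,x1) in [('scene','pics/s7.png',(190,225,215,260)),('side','pics/d7.png',(295,322,285,325)),('scene','pics/scene0.png',(190,225,215,260)),('side','pics/side0.png',(295,322,285,325))]:
    g=cv2.cvtColor(cv2.imread(f),cv2.COLOR_BGR2GRAY)[y0:y1,x0:x1]
    c=max(cv2.findContours((g<75).astype(np.uint8),0,1)[0],key=cv2.contourArea);x,y,w,h=cv2.boundingRect(c)
    o,d=ray(n,(x0+x+w/2,y0+y+h/2));e=abs(d[2])/np.linalg.norm(d)
    p=(x0+x+(w-1)/2,y0+y-.5+w*e/2);print(n,x+x0,y+y0,w,h,e,p,onz(n,p,74))
```

```text
[542.3  -8.6  71.2] [541.4 -11.   74. ] [540.2  -3.   74. ]
scene 227 198 19 16 0.6889259648703774 (236.0, np.float64(204.04479666626858)) [541.4  -9.3  74. ]
side 291 301 24 17 0.46130329649700025 (302.5, np.float64(306.035639557964)) [541.9  -4.6  74. ]
scene 227 198 19 16 0.6889259648703774 (236.0, np.float64(204.04479666626858)) [541.4  -9.3  74. ]
side 291 301 24 17 0.46130329649700025 (302.5, np.float64(306.035639557964)) [541.9  -4.6  74. ]
```

```bash
cat >> h.py <<'E'
def wproj(pt):  # tool coords -> wrist pixel
    c=camera_model('wrist');K=np.array(c['intrinsics']);T=np.linalg.inv(np.array(c['T_tool_cam']))
    p=T[:3,:3]@np.array(pt,float)+T[:3,3];r=np.hypot(p[0],p[1]);t=np.arctan2(r,p[2])
    return K[0,2]+K[0,0]*t*p[0]/r,K[1,2]+K[1,1]*t*p[1]/r
E
python3 - <<'E'
from h import *
for x in (-4,-2,0,2): print(x,'tip',wproj((x,0,92)),'flange near',wproj((x+12.5,0,52)),'flange low',wproj((x,0,52)))
print('griptop near edge',wproj((12,0,-36)), wproj((-12,0,-36)))
w=cv2.imread('pics/w7.png')[215:385,265:375];cv2.imwrite('pics/w7z.png',cv2.resize(w,None,fx=3.5,fy=3.5,interpolation=3))
E
```

```text
-4 tip (np.float64(318.3709669755675), np.float64(246.378589352012)) flange near (np.float64(318.53776849700466), np.float64(246.41307777138599)) flange low (np.float64(318.5086939856937), np.float64(267.72186925193876))
-2 tip (np.float64(318.3743311249653), np.float64(243.48802874943232)) flange near (np.float64(318.5422930969847), np.float64(242.9273643156991)) flange low (np.float64(318.51342899643817), np.float64(264.36978969435586))
0 tip (np.float64(318.37767307093867), np.float64(240.58371291116302)) flange near (np.float64(318.54677795642107), np.float64(239.4217377853967)) flange low (np.float64(318.51813469609874), np.float64(260.99537062967835))
2 tip (np.float64(318.3809919797789), np.float64(237.66590064979303)) flange near (np.float64(318.5512213869459), np.float64(235.89665614706146)) flange low (np.float64(318.5228094407276), np.float64(257.59894987396757))
griptop near edge (np.float64(319.1821575752008), np.float64(317.19222470895284)) (np.float64(319.01123542415377), np.float64(375.91154912899015))
```

View pics/w7z.png

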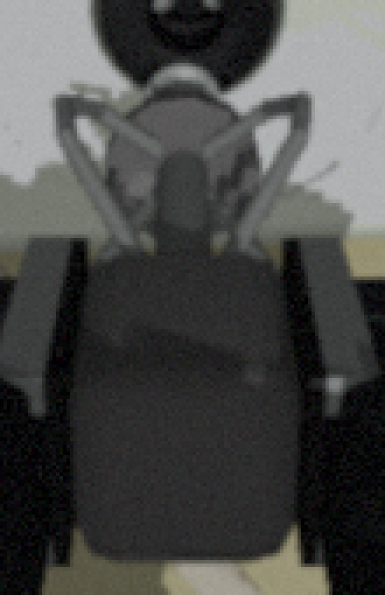

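>>> step_arm([
  {"grip":1.5,"tx":0.5,"ty":0,"tz":1.5,"ax":0,"ay":0,"az":0},
  {"grip":1.5,"tx":0,"ty":0,"tz":1.5,"ax":0,"ay":0,"az":0},
  {"grip":1.5,"tx":0,"ty":0,"tz":0.7,"ax":0,"ay":0,"az":0},
  {"grip":1.5,"tx":0,"ty":0,"tz":0,"ax":0,"ay":0,"az":0},
  {"grip":1.5,"tx":0,"ty":0,"tz":0,"ax":0,"ay":0,"az":0},
  {"grip":1.5,"tx":0,"ty":0,"tz":0,"ax":0,"ay":0,"az":0},
])

```text
time: 5.45
tool_pos: [543.5, -3.6, 178.5]
tcp_rot: [179.9, 0.0, 101.4]
ft_force: [0.7, 0.5, -2.7]
finger_gap: 22.6
```

```bash
cat > look.py <<'E'
from h import *
import sys
n=sys.argv[1]
s=sense();print(s['time'],s['tool_pos'].round(2),s['tcp_rot'].round(2),s['ft_force'].round(1),s['finger_gap'].round(1))
w=snapshot("wrist")[:,:,::-1];a=snapshot("scene")[:,:,::-1];b=snapshot("side")[:,:,::-1]
cv2.imwrite(f"pics/s{n}.png",a);cv2.imwrite(f"pics/d{n}.png",b);cv2.imwrite(f"pics/w{n}.png",w)
f=lambda x:cv2.resize(x,(396,396),interpolation=3)
cv2.imwrite(f"pics/z{n}.png",cv2.hconcat([f(a[165:225,205:265]),f(b[255:325,270:340])]))
cv2.imwrite(f"pics/v{n}.png",cv2.resize(w[180:260,265:375],None,fx=6,fy=6,interpolation=3))
E
python3 look.py 8
```

```text
Traceback (most recent call last):
  File "look.py", line 4, in <module>
    s=sense();print(s['time'],s['tool_pos'].round(2),s['tcp_rot'].round(2),s['ft_force'].round(1),s['finger_gap'].round(1))
                                                                                                  ^^^^^^^^^^^^^^^^^^^^^
AttributeError: 'float' object has no attribute 'round'
```

```bash
sed -i "s/s\['finger_gap'\].round(1)/s['finger_gap']/" look.py; python3 look.py 8
```

```text
5.45 [543.5   -3.57 178.55] [1.7991e+02 3.0000e-02 1.0136e+02] [ 0.7  0.5 -2.7] 22.626698383830607
```

View pics/z8.png

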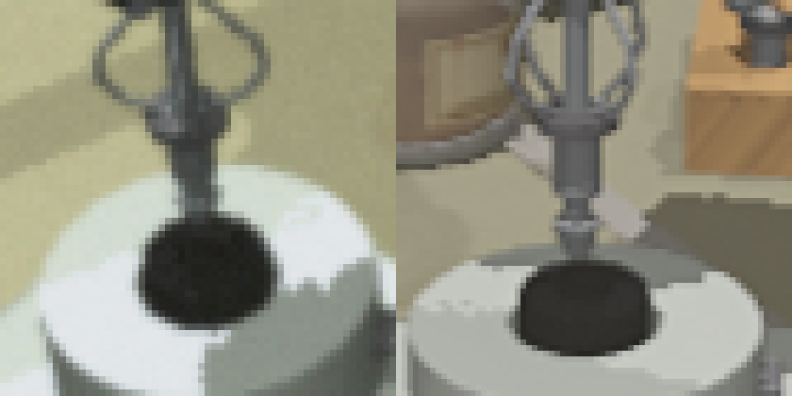

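View pics/v8.png

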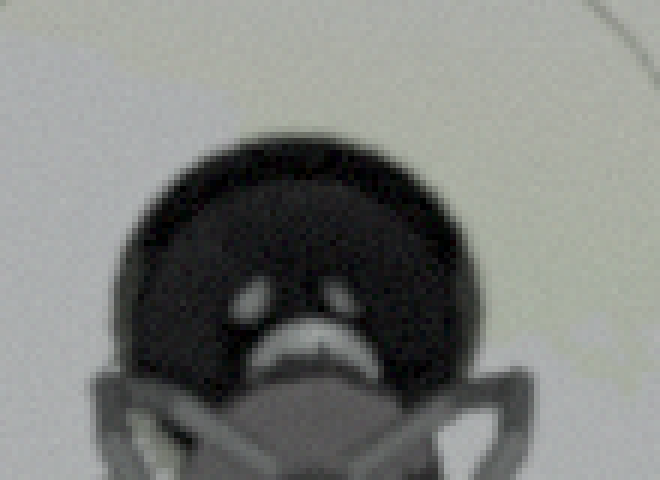

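Run:
```python
from h import *
np.set_printoptions(precision=1,suppress=True)
s={'tool_pos':np.array([543.5,-3.57,178.55]),'tcp_rot':[179.91,.03,101.36]}
q=lambda x,y:onz('wrist',(265+x/6,180+y/6),74,s)
print(q(295,340),q(135,340),q(455,340),q(295,180),q(295,500))
print('balls',[onz('wrist',(265+x/6,180+y/6),51,s) for x,y in((250,300),(342,295))])
print('tip',tri(ray('scene',(235,197.1)),ray('side',(302,301))))
for x in(-2,-1,0):print(x,wproj((x+3,0,92)),wproj((x+7,0,82)),wproj((x+12.5,0,52)))
g=cv2.cvtColor(cv2.imread('pics/w8.png'),cv2.COLOR_BGR2GRAY)
print('col',g[198:236,314]);print('row',g[228,280:350])
```

```text
[541.  -5.  74.] [522.9  -8.7  74. ] [559.1  -1.4  74. ] [537.3  13.4  74. ] [544.8 -24.3  74. ]
balls [array([535.6,  -7.5,  51. ]), array([546.8,  -4.6,  51. ])]
tip [543.7  -2.5  85. ]
-2 (np.float64(318.37951392613724), np.float64(239.12757884166754)) (np.float64(318.41778910873325), np.float64(237.47517078495034)) (np.float64(318.5424679789156), np.float64(242.92861509985775))
-1 (np.float64(318.3811711999562), np.float64(237.6670064191555)) (np.float64(318.41955563808403), np.float64(235.9456360273592)) (np.float64(318.544716385817), np.float64(241.17826896631124))
0 (np.float64(318.38282250578567), np.float64(236.20312671178488)) (np.float64(318.4213152097124), np.float64(234.41253725636304)) (np.float64(318.5469546466056), np.float64(239.42300090081562))
col [173 172 167 155 114  49  16  17   9   6   2   2  28  37  38  33  29  25
  24  21  25  22  19  21  18  15  21  22  19  23  28  13  23  20  36  73
 114 135]
row [177 175 167 137  85  49  55  49  23  15  24  32  22  31  24  27  28  26
  18  24  20  27  23  26  41  63  89 101  97  75  39  20   7  17  28  19
   4  12  31  61  81  79  61  33  21  13  16  19  20   5  17  14  23  15
  24  29  11  20  27  12  28  41  43  52  81 132 160 170 171 169]
```

Wrist view: the ring's top face is centred near (314,237) and the spring balls near (307,230) and (322,229). That puts the mouth at about (541,-5.5). The tip is about 2 mm off in tool y and 1 mm off in tool x, so I'll correct and enter the bore gently.

>>> step_arm([
  {"grip":1.5,"tx":-0.12,"ty":-0.18,"tz":0.3,"ax":0,"ay":0,"az":0},
  {"grip":1.5,"tx":0,"ty":0,"tz":0.5,"ax":0,"ay":0,"az":0},
  {"grip":1.5,"tx":0,"ty":0,"tz":0.3,"ax":0,"ay":0,"az":0},
  {"grip":1.5,"tx":0,"ty":0,"tz":0.2,"ax":0,"ay":0,"az":0},
  {"grip":1.5,"tx":0,"ty":0,"tz":0.2,"ax":0,"ay":0,"az":0},
  {"grip":1.5,"tx":0,"ty":0,"tz":0,"ax":0,"ay":0,"az":0},
  {"grip":1.5,"tx":0,"ty":0,"tz":0,"ax":0,"ay":0,"az":0},
])

```text
time: 6.18
tool_pos: [541.2, -4.6, 162.1]
tcp_rot: [-180.0, -0.0, 101.4]
ft_force: [-0.1, -0.4, -4.0]
finger_gap: 22.8
```

```bash
python3 look.py 9
```

```text
6.1833 [541.16  -4.59 162.08] [-1.7998e+02 -1.0000e-02  1.0140e+02] [-0.1 -0.4 -4. ] 22.807583374670088
```

View pics/z9.png

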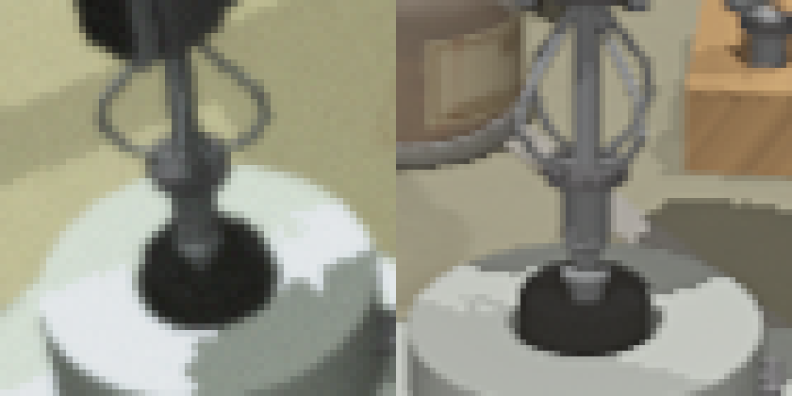

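View pics/v9.png

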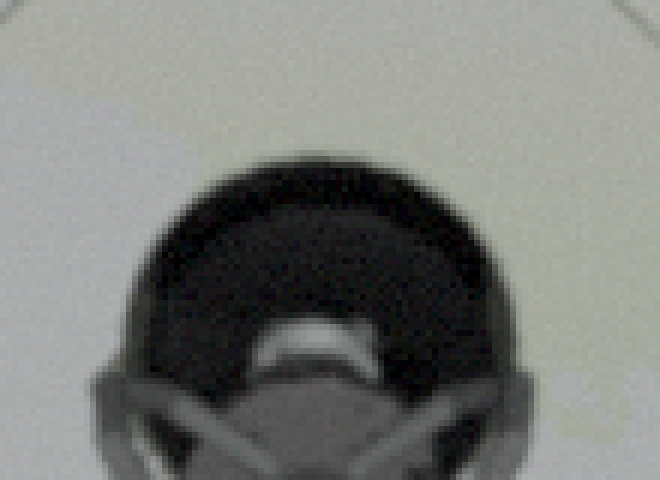

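Both views show the tip centred in the ring, just inside the mouth, with no side force. Continuing down.

>>> step_arm([
  {"grip":1.5,"tx":0,"ty":0,"tz":0.3,"ax":0,"ay":0,"az":0},
  {"grip":1.5,"tx":0,"ty":0,"tz":0.3,"ax":0,"ay":0,"az":0},
  {"grip":1.5,"tx":0,"ty":0,"tz":0.2,"ax":0,"ay":0,"az":0},
  {"grip":1.5,"tx":0,"ty":0,"tz":0,"ax":0,"ay":0,"az":0},
  {"grip":1.5,"tx":0,"ty":0,"tz":0,"ax":0,"ay":0,"az":0},
])

```text
time: 6.75
tool_pos: [541.1, -4.7, 154.0]
tcp_rot: [-180.0, -0.0, 101.4]
ft_force: [-0.7, -0.1, -2.6]
finger_gap: 23.1
```

>>> step_arm([
  {"grip":1.5,"tx":0,"ty":0,"tz":0.2,"ax":0,"ay":0,"az":0},
  {"grip":1.5,"tx":0,"ty":0,"tz":0.2,"ax":0,"ay":0,"az":0},
  {"grip":1.5,"tx":0,"ty":0,"tz":0,"ax":0,"ay":0,"az":0},
  {"grip":1.5,"tx":0,"ty":0,"tz":0,"ax":0,"ay":0,"az":0},
])

```text
time: 7.08
tool_pos: [541.2, -4.7, 150.1]
tcp_rot: [-180.0, -0.0, 101.4]
ft_force: [0.5, -0.3, -2.8]
finger_gap: 22.6
```

```bash
python3 -c "
from bench import *
s=sense();print(s['tool_pos'],s['ft_force'],s['wrist_torque'])"
```

```text
[541.17781616  -4.65294199 150.08775603] [ 0.45515528 -0.28601988 -2.84326307] [-0.03741125  0.01812569 -0.0030603 ]
```

>>> step_arm([
  {"grip":1.5,"tx":0,"ty":0,"tz":0.2,"ax":0,"ay":0,"az":0},
  {"grip":1.5,"tx":0,"ty":0,"tz":0.2,"ax":0,"ay":0,"az":0},
  {"grip":1.5,"tx":0,"ty":0,"tz":0,"ax":0,"ay":0,"az":0},
  {"grip":1.5,"tx":0,"ty":0,"tz":0,"ax":0,"ay":0,"az":0},
])

```text
time: 7.42
tool_pos: [541.2, -4.6, 146.1]
tcp_rot: [-180.0, -0.0, 101.4]
ft_force: [0.2, -0.1, -3.1]
finger_gap: 23.0
```

>>> step_arm([
  {"grip":1.5,"tx":0,"ty":0,"tz":0.15,"ax":0,"ay":0,"az":0},
  {"grip":1.5,"tx":0,"ty":0,"tz":0.15,"ax":0,"ay":0,"az":0},
  {"grip":1.5,"tx":0,"ty":0,"tz":0,"ax":0,"ay":0,"az":0},
  {"grip":1.5,"tx":0,"ty":0,"tz":0,"ax":0,"ay":0,"az":0},
])

```text
time: 7.75
tool_pos: [541.4, -4.6, 143.3]
tcp_rot: [180.0, -0.0, 101.4]
ft_force: [0.2, 0.1, -3.3]
finger_gap: 23.1
```

>>> step_arm([
  {"grip":1.5,"tx":0,"ty":0,"tz":0.1,"ax":0,"ay":0,"az":0},
  {"grip":1.5,"tx":0,"ty":0,"tz":0.1,"ax":0,"ay":0,"az":0},
  {"grip":1.5,"tx":0,"ty":0,"tz":0,"ax":0,"ay":0,"az":0},
  {"grip":1.5,"tx":0,"ty":0,"tz":0,"ax":0,"ay":0,"az":0},
])

```text
time: 8.08
tool_pos: [541.6, -4.6, 141.7]
tcp_rot: [180.0, 0.0, 101.4]
ft_force: [0.7, 0.5, 0.4]
finger_gap: 23.1
```

>>> step_arm([
  {"grip":1.5,"tx":0,"ty":0,"tz":0.1,"ax":0,"ay":0,"az":0},
  {"grip":1.5,"tx":0,"ty":0,"tz":0,"ax":0,"ay":0,"az":0},
  {"grip":1.5,"tx":0,"ty":0,"tz":0,"ax":0,"ay":0,"az":0},
])

```text
time: 8.33
tool_pos: [541.7, -4.6, 140.8]
tcp_rot: [179.9, 0.0, 101.4]
ft_force: [0.9, 1.0, 3.5]
finger_gap: 23.1
```

>>> step_arm([
  {"grip":1.5,"tx":0,"ty":0,"tz":0.1,"ax":0,"ay":0,"az":0},
  {"grip":1.5,"tx":0,"ty":0,"tz":0,"ax":0,"ay":0,"az":0},
  {"grip":1.5,"tx":0,"ty":0,"tz":0,"ax":0,"ay":0,"az":0},
])

```text
time: 8.58
tool_pos: [541.6, -4.6, 139.9]
tcp_rot: [180.0, 0.0, 101.4]
ft_force: [-0.3, 1.2, 4.6]
finger_gap: 23.0
```

>>> step_arm([
  {"grip":1.5,"tx":0,"ty":0,"tz":0.1,"ax":0,"ay":0,"az":0},
  {"grip":1.5,"tx":0,"ty":0,"tz":0,"ax":0,"ay":0,"az":0},
  {"grip":1.5,"tx":0,"ty":0,"tz":0,"ax":0,"ay":0,"az":0},
])

```text
time: 8.83
tool_pos: [541.7, -4.7, 139.0]
tcp_rot: [179.9, 0.0, 101.4]
ft_force: [-0.8, 0.6, 6.1]
finger_gap: 23.1
```

>>> step_arm([
  {"grip":1.5,"tx":0,"ty":0,"tz":0.1,"ax":0,"ay":0,"az":0},
  {"grip":1.5,"tx":0,"ty":0,"tz":0.05,"ax":0,"ay":0,"az":0},
  {"grip":1.5,"tx":0,"ty":0,"tz":0,"ax":0,"ay":0,"az":0},
])

```text
time: 9.08
tool_pos: [541.7, -4.7, 137.5]
tcp_rot: [179.9, 0.0, 101.4]
ft_force: [-0.4, 0.2, 6.2]
finger_gap: 23.1
```

>>> step_arm([
  {"grip":1.5,"tx":0,"ty":0,"tz":0.1,"ax":0,"ay":0,"az":0},
  {"grip":1.5,"tx":0,"ty":0,"tz":0,"ax":0,"ay":0,"az":0},
  {"grip":1.5,"tx":0,"ty":0,"tz":0,"ax":0,"ay":0,"az":0},
])

```text
time: 9.33
tool_pos: [541.6, -4.8, 136.3]
tcp_rot: [180.0, 0.0, 101.4]
ft_force: [1.5, 0.8, 5.1]
finger_gap: 22.9
```

>>> step_arm([
  {"grip":1.5,"tx":0,"ty":0,"tz":0.1,"ax":0,"ay":0,"az":0},
  {"grip":1.5,"tx":0,"ty":0,"tz":0,"ax":0,"ay":0,"az":0},
  {"grip":1.5,"tx":0,"ty":0,"tz":0,"ax":0,"ay":0,"az":0},
])

```text
time: 9.58
tool_pos: [541.3, -4.8, 134.8]
tcp_rot: [-180.0, 0.0, 101.4]
ft_force: [0.6, -0.7, 3.4]
finger_gap: 22.9
```

>>> step_arm([
  {"grip":1.5,"tx":0,"ty":0,"tz":0.1,"ax":0,"ay":0,"az":0},
  {"grip":1.5,"tx":0,"ty":0,"tz":0.1,"ax":0,"ay":0,"az":0},
  {"grip":1.5,"tx":0,"ty":0,"tz":0,"ax":0,"ay":0,"az":0},
  {"grip":1.5,"tx":0,"ty":0,"tz":0,"ax":0,"ay":0,"az":0},
])

```text
time: 9.92
tool_pos: [540.6, -4.6, 131.3]
tcp_rot: [-179.9, -0.0, 101.4]
ft_force: [2.6, 0.7, -8.7]
finger_gap: 23.0
```

>>> step_arm([
  {"grip":1.5,"tx":0,"ty":0,"tz":0.1,"ax":0,"ay":0,"az":0},
  {"grip":1.5,"tx":0,"ty":0,"tz":0.1,"ax":0,"ay":0,"az":0},
  {"grip":1.5,"tx":0,"ty":0,"tz":0,"ax":0,"ay":0,"az":0},
  {"grip":1.5,"tx":0,"ty":0,"tz":0,"ax":0,"ay":0,"az":0},
])

```text
time: 10.25
tool_pos: [541.0, -4.5, 130.4]
tcp_rot: [-180.0, -0.0, 101.4]
ft_force: [2.4, 0.8, -6.7]
finger_gap: 22.8
```

>>> step_arm([
  {"grip":1.5,"tx":0,"ty":0,"tz":0.1,"ax":0,"ay":0,"az":0},
  {"grip":1.5,"tx":0,"ty":0,"tz":0,"ax":0,"ay":0,"az":0},
  {"grip":1.5,"tx":0,"ty":0,"tz":0,"ax":0,"ay":0,"az":0},
])

```text
time: 10.5
tool_pos: [541.3, -4.5, 129.9]
tcp_rot: [180.0, -0.0, 101.4]
ft_force: [1.8, 1.4, -3.6]
finger_gap: 22.9
```

>>> step_arm([
  {"grip":1.5,"tx":0,"ty":0,"tz":0.1,"ax":0,"ay":0,"az":0},
  {"grip":1.5,"tx":0,"ty":0,"tz":0,"ax":0,"ay":0,"az":0},
  {"grip":1.5,"tx":0,"ty":0,"tz":0,"ax":0,"ay":0,"az":0},
])

```text
time: 10.75
tool_pos: [541.5, -4.6, 129.3]
tcp_rot: [180.0, 0.0, 101.4]
ft_force: [0.9, 0.6, 0.3]
finger_gap: 23.0
```

>>> step_arm([
  {"grip":1.5,"tx":0,"ty":0,"tz":0.1,"ax":0,"ay":0,"az":0},
  {"grip":1.5,"tx":0,"ty":0,"tz":0,"ax":0,"ay":0,"az":0},
  {"grip":1.5,"tx":0,"ty":0,"tz":0,"ax":0,"ay":0,"az":0},
])

```text
time: 11.0
tool_pos: [541.6, -4.6, 128.7]
tcp_rot: [179.9, 0.0, 101.4]
ft_force: [-0.5, 2.9, 5.9]
finger_gap: 22.9
```

```bash
python3 look.py 10
```

```text
11.0 [541.63  -4.63 128.71] [1.7995e+02 1.0000e-02 1.0140e+02] [-0.5  2.9  5.9] 22.926361781624607
```

View pics/z10.png

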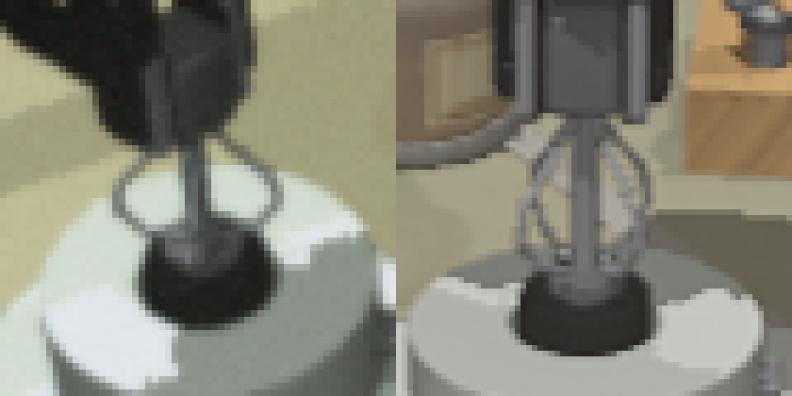

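>>> step_arm([
  {"grip":1.5,"tx":0,"ty":0,"tz":0.08,"ax":0,"ay":0,"az":0},
  {"grip":1.5,"tx":0,"ty":0,"tz":0,"ax":0,"ay":0,"az":0},
  {"grip":1.5,"tx":0,"ty":0,"tz":0,"ax":0,"ay":0,"az":0},
  {"grip":1.5,"tx":0,"ty":0,"tz":0,"ax":0,"ay":0,"az":0},
])

```text
time: 11.48
tool_pos: [541.7, -4.6, 128.3]
tcp_rot: [179.9, 0.0, 101.4]
ft_force: [-1.3, 1.8, 8.7]
finger_gap: 23.0
```

>>> step_arm([
  {"grip":1.5,"tx":0,"ty":0,"tz":-0.1,"ax":0,"ay":0,"az":0},
  {"grip":1.5,"tx":0,"ty":0,"tz":-0.1,"ax":0,"ay":0,"az":0},
  {"grip":1.5,"tx":0,"ty":0,"tz":0,"ax":0,"ay":0,"az":0},
  {"grip":1.5,"tx":0,"ty":0,"tz":0,"ax":0,"ay":0,"az":0},
])

```text
time: 11.82
tool_pos: [541.5, -4.6, 129.1]
tcp_rot: [180.0, 0.0, 101.4]
ft_force: [1.6, 2.1, 2.6]
finger_gap: 23.0
```

>>> step_arm([
  {"grip":1.5,"tx":0,"ty":0,"tz":-0.1,"ax":0,"ay":0,"az":0},
  {"grip":1.5,"tx":0,"ty":0,"tz":-0.1,"ax":0,"ay":0,"az":0},
  {"grip":1.5,"tx":0,"ty":0,"tz":0,"ax":0,"ay":0,"az":0},
  {"grip":1.5,"tx":0,"ty":0,"tz":0,"ax":0,"ay":0,"az":0},
])

```text
time: 12.15
tool_pos: [540.9, -4.6, 130.2]
tcp_rot: [-179.9, -0.0, 101.4]
ft_force: [3.0, 1.5, -6.0]
finger_gap: 23.2
```

>>> step_arm([
  {"grip":1.5,"tx":0,"ty":0,"tz":-0.05,"ax":0,"ay":0,"az":0},
  {"grip":1.5,"tx":0,"ty":0,"tz":0,"ax":0,"ay":0,"az":0},
  {"grip":1.5,"tx":0,"ty":0,"tz":0,"ax":0,"ay":0,"az":0},
])

```text
time: 12.4
tool_pos: [540.8, -4.6, 130.8]
tcp_rot: [-179.9, -0.0, 101.4]
ft_force: [4.2, 0.7, -10.2]
finger_gap: 22.7
```

>>> step_arm([
  {"grip":1.5,"tx":0,"ty":0,"tz":0,"ax":0,"ay":0,"az":0},
  {"grip":1.5,"tx":0,"ty":0,"tz":0,"ax":0,"ay":0,"az":0},
  {"grip":1.5,"tx":0,"ty":0,"tz":0,"ax":0,"ay":0,"az":0},
])

```text
time: 12.65
tool_pos: [540.9, -4.6, 131.0]
tcp_rot: [-179.9, -0.0, 101.4]
ft_force: [3.2, 0.4, -10.9]
finger_gap: 22.8
```

>>> step_arm([
  {"grip":1.5,"tx":0,"ty":0,"tz":-0.04,"ax":0,"ay":0,"az":0},
  {"grip":1.5,"tx":0,"ty":0,"tz":0,"ax":0,"ay":0,"az":0},
  {"grip":1.5,"tx":0,"ty":0,"tz":0,"ax":0,"ay":0,"az":0},
  {"grip":1.5,"tx":0,"ty":0,"tz":0,"ax":0,"ay":0,"az":0},
])

```text
time: 12.98
tool_pos: [540.9, -4.6, 131.5]
tcp_rot: [-180.0, -0.0, 101.4]
ft_force: [3.1, 0.9, -13.0]
finger_gap: 23.1
```

>>> step_arm([
  {"grip":1.5,"tx":0,"ty":0,"tz":-0.02,"ax":0,"ay":0,"az":0},
  {"grip":1.5,"tx":0,"ty":0,"tz":0,"ax":0,"ay":0,"az":0},
  {"grip":1.5,"tx":0,"ty":0,"tz":0,"ax":0,"ay":0,"az":0},
  {"grip":1.5,"tx":0,"ty":0,"tz":0,"ax":0,"ay":0,"az":0},
  {"grip":1.5,"tx":0,"ty":0,"tz":0,"ax":0,"ay":0,"az":0},
])

```text
time: 13.4
tool_pos: [541.0, -4.6, 131.8]
tcp_rot: [-180.0, -0.0, 101.4]
ft_force: [3.0, 0.6, -15.6]
finger_gap: 22.8
```

>>> step_arm([
  {"grip":1.5,"tx":0,"ty":0,"tz":0,"ax":0,"ay":0,"az":0},
  {"grip":1.5,"tx":0,"ty":0,"tz":0,"ax":0,"ay":0,"az":0},
  {"grip":1.5,"tx":0,"ty":0,"tz":0,"ax":0,"ay":0,"az":0},
  {"grip":1.5,"tx":0,"ty":0,"tz":0,"ax":0,"ay":0,"az":0},
  {"grip":1.5,"tx":0,"ty":0,"tz":0,"ax":0,"ay":0,"az":0},
  {"grip":1.5,"tx":0,"ty":0,"tz":0,"ax":0,"ay":0,"az":0},
])

```text
time: 13.9
tool_pos: [541.1, -4.6, 132.0]
tcp_rot: [-180.0, -0.0, 101.4]
ft_force: [1.3, 1.0, -16.0]
finger_gap: 23.2
```

```bash
python3 look.py 11
```

```text
13.9 [541.11  -4.63 131.97] [-179.98   -0.    101.4 ] [  1.3   1.  -16. ] 23.248347910592216
```

View pics/z11.png

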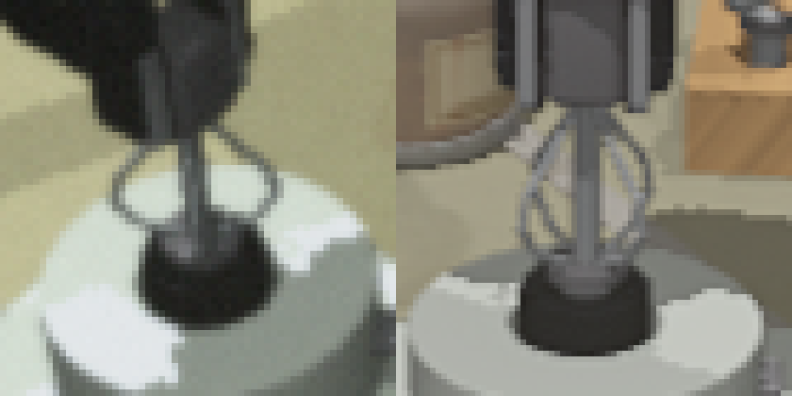

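>>> step_arm([
  {"grip":1.5,"tx":0,"ty":0,"tz":0.02,"ax":0,"ay":0,"az":0},
  {"grip":1.5,"tx":0,"ty":0,"tz":0,"ax":0,"ay":0,"az":0},
  {"grip":1.5,"tx":0,"ty":0,"tz":0,"ax":0,"ay":0,"az":0},
  {"grip":1.5,"tx":0,"ty":0,"tz":0,"ax":0,"ay":0,"az":0},
  {"grip":1.5,"tx":0,"ty":0,"tz":0,"ax":0,"ay":0,"az":0},
  {"grip":1.5,"tx":0,"ty":0,"tz":0,"ax":0,"ay":0,"az":0},
])

```text
time: 14.55
tool_pos: [541.2, -4.6, 131.8]
tcp_rot: [-180.0, -0.0, 101.4]
ft_force: [1.9, 0.8, -15.5]
finger_gap: 22.8
```

>>> step_arm([
  {"grip":1.5,"tx":0,"ty":0,"tz":0,"ax":0,"ay":0,"az":0},
  {"grip":1.5,"tx":0,"ty":0,"tz":0,"ax":0,"ay":0,"az":0},
  {"grip":1.5,"tx":0,"ty":0,"tz":0,"ax":0,"ay":0,"az":0},
  {"grip":1.5,"tx":0,"ty":0,"tz":0,"ax":0,"ay":0,"az":0},
  {"grip":1.5,"tx":0,"ty":0,"tz":0,"ax":0,"ay":0,"az":0},
  {"grip":1.5,"tx":0,"ty":0,"tz":0,"ax":0,"ay":0,"az":0},
])

```text
time: 15.05
tool_pos: [541.3, -4.6, 131.9]
tcp_rot: [-180.0, 0.0, 101.4]
ft_force: [0.6, 1.8, -15.3]
finger_gap: 22.8
```

Run:
```python
from h import *
from scipy.ndimage import shift
from scipy.optimize import minimize
a=cv2.imread('pics/d10.png').astype(float).mean(2);b=cv2.imread('pics/d11.png').astype(float).mean(2)
print(a.shape)
def sh(y0,y1,x0,x1):
    A=a[y0:y1,x0:x1]
    def f(p): return np.mean((shift(b,(-p[0],-p[1]),order=1)[y0:y1,x0:x1]-A)**2)
    best=min(((f((dy,0)),dy) for dy in np.arange(-4,1.5,.1)));return best[1].round(2),best[0]
y=lambda c:255+c*70/396
print('wire/flange',sh(284,303,290,316)); print('grip',sh(262,275,296,311)); print('ring lower/all',sh(306,318,288,318)); print('finger',sh(255,276,284,294))
cv2.imwrite('pics/cmp.png',cv2.resize(np.hstack([a[250:322,280:325],b[250:322,280:325]]),None,fx=8,fy=8,interpolation=2))
```

```text
(480, 640)
wire/flange (np.float64(-1.5), np.float64(108.5090530814215))
grip (np.float64(-3.7), np.float64(27.10809686609687))
ring lower/all (np.float64(-0.1), np.float64(49.22823148148236))
finger (np.float64(-0.6), np.float64(110.15771428571385))[ WARN:0@3.354] global loadsave.cpp:1063 imwrite_ Unsupported depth image for selected encoder is fallbacked to CV_8U.
```

View pics/cmp.png

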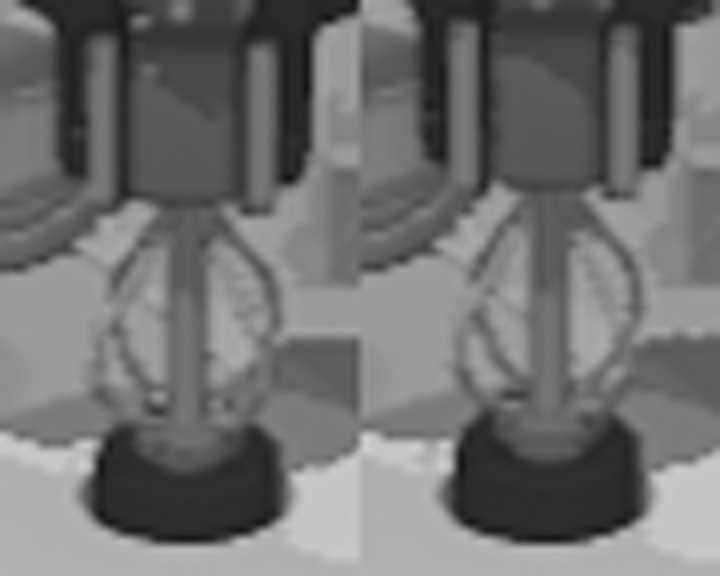

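Between the press and pull pictures, the flange rose about 2.4 mm and the ring about 2.2 mm. They moved together, so the whisk stayed home under about 12 N. Easing off.

>>> step_arm([
  {"grip":1.5,"tx":0,"ty":0,"tz":0.06,"ax":0,"ay":0,"az":0},
  {"grip":1.5,"tx":0,"ty":0,"tz":0.06,"ax":0,"ay":0,"az":0},
  {"grip":1.5,"tx":0,"ty":0,"tz":0,"ax":0,"ay":0,"az":0},
  {"grip":1.5,"tx":0,"ty":0,"tz":0,"ax":0,"ay":0,"az":0},
  {"grip":1.5,"tx":0,"ty":0,"tz":0,"ax":0,"ay":0,"az":0},
])

```text
time: 15.47
tool_pos: [541.5, -4.6, 131.1]
tcp_rot: [180.0, 0.0, 101.4]
ft_force: [0.6, 2.4, -10.0]
finger_gap: 22.9
```

>>> step_arm([
  {"grip":1.5,"tx":0,"ty":0,"tz":0.05,"ax":0,"ay":0,"az":0},
  {"grip":1.5,"tx":0,"ty":0,"tz":0,"ax":0,"ay":0,"az":0},
  {"grip":1.5,"tx":0,"ty":0,"tz":0,"ax":0,"ay":0,"az":0},
  {"grip":1.5,"tx":0,"ty":0,"tz":0,"ax":0,"ay":0,"az":0},
])

```text
time: 15.8
tool_pos: [541.6, -4.6, 130.6]
tcp_rot: [180.0, 0.0, 101.4]
ft_force: [-0.4, 0.9, -7.7]
finger_gap: 23.2
```

>>> step_arm([
  {"grip":1.5,"tx":0,"ty":0,"tz":0.06,"ax":0,"ay":0,"az":0},
  {"grip":1.5,"tx":0,"ty":0,"tz":0.02,"ax":0,"ay":0,"az":0},
  {"grip":1.5,"tx":0,"ty":0,"tz":0,"ax":0,"ay":0,"az":0},
  {"grip":1.5,"tx":0,"ty":0,"tz":0,"ax":0,"ay":0,"az":0},
  {"grip":1.5,"tx":0,"ty":0,"tz":0,"ax":0,"ay":0,"az":0},
])

```text
time: 16.22
tool_pos: [541.7, -4.7, 129.9]
tcp_rot: [179.9, 0.0, 101.4]
ft_force: [-0.6, 1.9, -1.7]
finger_gap: 23.3
```

>>> step_arm([
  {"grip":2.6,"tx":0,"ty":0,"tz":0,"ax":0,"ay":0,"az":0},
  {"grip":3.5,"tx":0,"ty":0,"tz":0,"ax":0,"ay":0,"az":0},
  {"grip":6,"tx":0,"ty":0,"tz":0,"ax":0,"ay":0,"az":0},
  {"grip":6,"tx":0,"ty":0,"tz":0,"ax":0,"ay":0,"az":0},
  {"grip":6,"tx":0,"ty":0,"tz":0,"ax":0,"ay":0,"az":0},
  {"grip":6,"tx":0,"ty":0,"tz":0,"ax":0,"ay":0,"az":0},
], newtons=20)

```text
time: 16.72
tool_pos: [541.4, -4.7, 129.5]
tcp_rot: [180.0, 0.0, 101.4]
ft_force: [-0.5, 0.7, -0.3]
finger_gap: 60.2
```

```bash
python3 look.py 12
```

```text
16.7167 [541.39  -4.74 129.53] [1.7999e+02 1.0000e-02 1.0140e+02] [-0.5  0.7 -0.3] 60.15206663416065
```

View pics/w12.png

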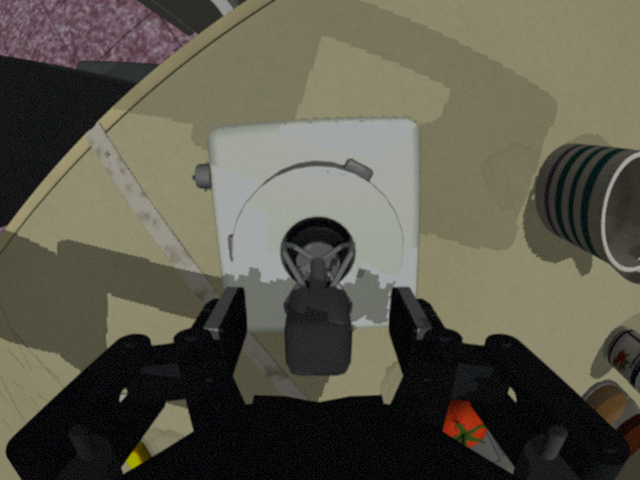

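View pics/z12.png

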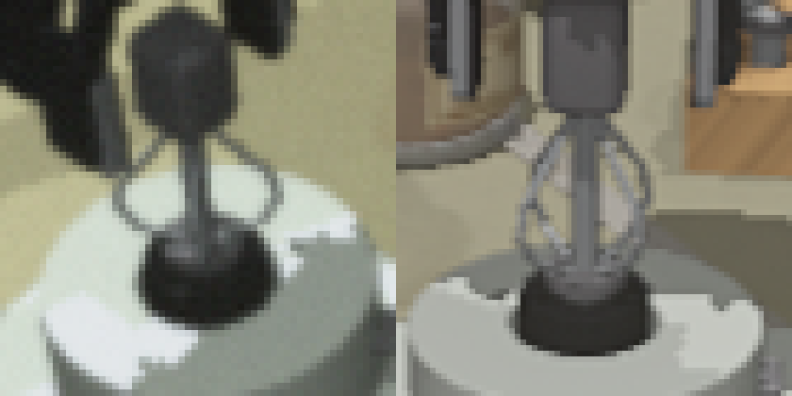

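The gripper is open to 60 mm and clear of the grip on both sides. The whisk stands upright with its flange just above the ring. Retreating straight up.

>>> step_arm([
  {"grip":6,"tx":0,"ty":0,"tz":-1,"ax":0,"ay":0,"az":0},
  {"grip":6,"tx":0,"ty":0,"tz":-2,"ax":0,"ay":0,"az":0},
  {"grip":6,"tx":0,"ty":0,"tz":-3,"ax":0,"ay":0,"az":0},
  {"grip":6,"tx":0,"ty":0,"tz":-3,"ax":0,"ay":0,"az":0},
  {"grip":6,"tx":0,"ty":0,"tz":-2,"ax":0,"ay":0,"az":0},
  {"grip":6,"tx":0,"ty":0,"tz":0,"ax":0,"ay":0,"az":0},
  {"grip":6,"tx":0,"ty":0,"tz":0,"ax":0,"ay":0,"az":0},
  {"grip":6,"tx":0,"ty":0,"tz":0,"ax":0,"ay":0,"az":0},
])

```text
time: 17.53
tool_pos: [541.0, -4.6, 239.2]
tcp_rot: [-180.0, -0.0, 101.4]
ft_force: [-0.3, -0.5, -0.3]
finger_gap: 60.0
```

```bash
python3 look.py 13; python3 -c "
import cv2
cv2.imwrite('pics/o13.png',cv2.hconcat([cv2.resize(cv2.imread('pics/s13.png')[120:400,170:460],(400,386)),cv2.resize(cv2.imread('pics/d13.png')[180:400,220:440],(386,386))]))"
```

```text
17.5333 [541.04  -4.59 239.19] [-1.7998e+02 -1.0000e-02  1.0140e+02] [-0.3 -0.5 -0.3] 60.01265700122459
```

View pics/o13.png

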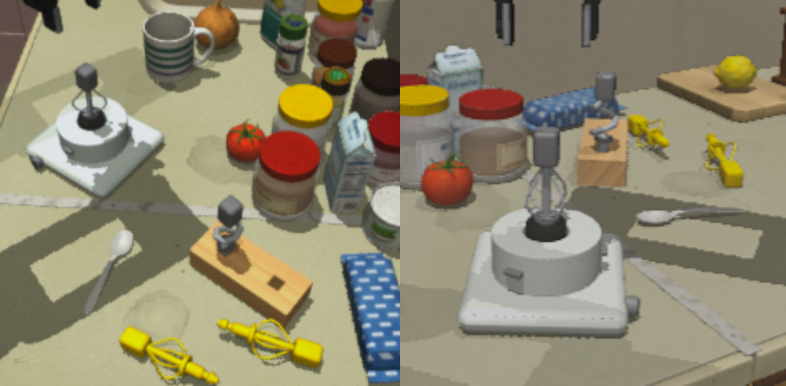

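The whisk stands upright in the coupling, the hook is still in the stand, and the tomato and spoon haven't moved. Handing in.

```bash
python3 -c "
from bench import *
print(hand_in())"
```

```text
the job is handed in; nothing more can be done
None
```

The whisk is locked upright in the coupling, and I handed the job in after about 17.5 s; no verdict was reported. I took the grey tool with thin wire bows from the stand and pressed it in until it snapped. The highest net push I read was about 12 N. I then pulled up with about 12 N beyond its weight for over 1.5 s, eased off, let go and moved the arm clear.

**Last checks:**
- **Lock:** between the press and pull pictures, the flange and the ring rose together, by about 2.4 mm and 2.2 mm. The whisk therefore stayed in under the pull.
- **Depth:** I worked this out rather than measuring it directly. The tip height came out right at the bottom of the bore while pressing. The tool height during the pull allowed at worst 36.8 mm, close to the 36.5 mm limit, but the pictures suggest it stayed deeper.
- **Final state:** the whisk stands upright with the gripper well above it and no force at the wrist. The dough hook is still in the stand, and the tomato and spoon look unmoved.

**What disagreed:**
- **Coupling position:** the fixed cameras and the wrist camera differed by several millimetres in y. I went by the wrist camera, and the shaft entered with no side force.
- **Yellow decoys:** they stood upright in the first pictures and were lying down by the time I arrived above the stand. The arm had not come near them.

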